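# Extend and pin the telescoping leg of an upturned sleeve board

## Task

The sleeve board lies upside down with one leg still collapsed. Draw that leg out to its stop and twist it until its spring button clicks out through the hole in the tube, then push the loose locking pin fully home through the collar from the robot's side, so that this leg is locked like the other one. Let go of everything and leave the timer, the thread spool and the tape measure where they are.

Things in the scene. Friction and masses are not known exactly. Their poses are not given: they have to be found in the camera images.
- sleeve_board: Small ironing board for sleeves, 435 x 110 mm, 32 mm thick, upside down on its grey pad; it stays put. Origin on the worktop below the axis of the collapsed leg; z up, y along the board towards the nearer rounded end (80 mm off), x across it; its -x side faces the robot. The second leg, at y = -260 mm, is finished (drawn out, button out, pinned, 204 mm high) and shows the aim.
- collar_top (a point): Centre of the top of the collapsed leg's collar, 127 mm above the worktop. The collar is a black block 44 x 44 x 24 mm on an upright steel tube of 34 mm diameter; an aluminium tube of 26 mm diameter slides and turns in it and carries the rubber foot. Axes as the board's.
- foot_top (a point): Centre of the top of the collapsed leg's rubber foot, on the leg's axis: a round black cylinder, 34 mm in diameter, 28 mm high below this point, without marks. 159 mm above the worktop when fully collapsed (4 mm between foot and collar), 204 mm when drawn out. Can be gripped across its diameter from above.
- leg (a joint): How far the leg is drawn out, m: 0 to 0.010 at the start, 0.045 at its end stop. Sliding takes about 3 N besides the 2 N weight, and it stays at the height where it is left. The foot and its tube also turn about the upright axis (0.04 N m of friction); that angle is not measured and cannot be seen.
- button (a joint): Spring button (8 mm, round nose, 3 to 5 N), m: about 0.0005 inside the tube, 0.0065 when clicked out. It clicks out only with the leg at its end stop (within 1.5 mm) and twisted so that it meets its hole (within 5 degrees). At the start it is hidden in the tube up to 65 degrees to either side of the hole. Once out it stops the leg from twisting and sliding back.
- button_hole (a point): Centre of the 11 mm hole for the button in the outer tube of the collapsed leg, on the tube's robot side (-x of the board), 91 mm above the worktop. Its axes are those of the board.
- pin_hole (a point): Mouth of the pin hole in the collapsed leg's collar, in its flat -x face, 115 mm above the worktop. Axes as the board's: the hole runs level along +x, 12 mm wide, 44 mm through to the far face. The 13 mm hole in the inner tube lines up with it only when the button is out; else the tube blocks it.
- lock_pin: Loose locking pin, about 60 g, lying on the worktop off the board's nearer rounded end. Its black grip is a block 44 mm long (x), 16 mm wide (y), 26 mm high (z) with flat sides; origin: centre of the grip's underside. The steel shank points along +x, 13 mm above the underside, roughly away from the robot.
- pin_shoulder (a point): On the pin's axis, front of the steel shoulder (14 mm in diameter), 25 mm ahead of the grip's centre; it meets the collar's face when the pin is fully home.
- pin_tip (a point): Round tip of the pin's shank (8 mm in diameter), 50 mm ahead of the shoulder.
- timer: White wind-up dial timer with a black knob, 68 x 68 x 49 mm, on the worktop behind the board; bystander.
- spool: Wooden thread spool standing upright, 33 mm in diameter, 46 mm high, behind the board; bystander.
- tape: Round tape measure, 52 x 56 x 18 mm, lying on the robot's side of the board; bystander.
There are look-alikes about, which are no part of the job. There is more than one size of the lock_pin; the job needs the middle-sized.

How it is judged:
By the outcome, as a careful person would: the job done as asked, in the order asked, and still so for the second after the job is handed in, with the robot touching nothing.
It also fails if it takes over 64 s, if anything falls off the work surface, if the arm or the gripper's body presses on something with over 40 N, if the wrist force passes 120 N, or if a joint passes its speed limit or range.

## Robot

A 6-joint arm with a two-finger parallel gripper is mounted at the origin on a cart in front of the work surface, level with it; the furniture and walls round the work are solid. World frame = base frame: x ahead of the robot, y to its left, z up, the work surface at z = 0. Lengths are in m, angles in degrees, forces in N, time in s.
With the tool pointing down it reaches from about 0.325 to 1 m from the base axis. Payload 5.1 kg.
Tool frame: the origin (TCP) lies midway between the tips of the shut fingers; the grasp point (between the pads) lies 19 mm behind it; z points along the fingers, y is the line along which they close (so a half turn about z gives the same grasp; the last joint's range is limited). The gripper opens to 85 mm and grips with 20 to 120 N. Pads are 22 mm wide; open, the fingers measure 114 mm over their backs; the gripper's body (76 mm by 85 mm) begins 54 mm behind the grasp point. The pads swing forward as they close: fully open they stand 13 mm farther back than shut.
Start: joints at [-78.472, 7.093, 94.555, -0, 78.352, -4.733], TCP at [0.182, -0.624, 0.231] pointing down, gripper open.
Joint ranges: [-149.61, 149.61], [-58.7, 133.49], [1.44, 155.28], [-77.14, 257.14], [18.33, 153.61], [-166.67, 166.67]. Speed limits (degrees/s): [147.25, 147.25, 180, 180, 180, 180].

## Interface

Orientations are given as a 3x3 rotation matrix whose columns are the frame's x, y, z axes.
In Python, from cell import arm gives the robot as it stands.
- The arm moves only by the shell command python3 -m pendant 'ROWS'. ROWS is text: rows parted by semicolons, each of 7 numbers parted by spaces: the opening, from -1 (shut) to 1 (fully open), then the shift along the world's x, y, z normalised to -1 to 1, where 1 is 0.12 m, then the turn, a rotation vector about the world's x, y, z normalised to -1 to 1, where 1 is pi rad. A call has 1 to 10 rows; each row is the pose to reach, as a shift and turn from the pose commanded when the call began, turning the shorter way round; what a row does not reach only later rows make up. A row lasts 1/10 s, in which the tool goes at most 50 mm and 8.59 degrees, less where a joint would pass 70% of its speed; a pose out of reach is approached as far as the arm can. A call with a number of a shift or a turn outside -1 to 1 is refused whole. A call with a gripper value outside its range is refused whole. The fingers move at their own pace and stop on an object; the grip force is fixed at half the most. Time passes only in rows, so rows that repeat a pose let the fingers close. It gives the time, the measured TCP pose, the force, the opening and the grip force at its end, in the units of the state.
- arm.get_state(): the state, without advancing time (a new reading comes with each control period).
- arm.read_camera(name): name is "scene" or "top"; returns (picture, depth): 420x560x3 uint8, red, green, blue; 420x560 float32, m along the optical axis (not along the pixel's ray), 0 where there is no reading.
- arm.camera_params(name): a dict with "fov_y" (degrees; the focal length in pixels is half the picture's height over the tangent of half this angle, whatever the lens; pixels are square), "cx", "cy" (the principal point, pixels), "k1" (the pictures are not rectified: a ray, as slopes to the right and down, at radius r is drawn at 1 + k1 r^2 times it, then the intrinsics apply), "cam_to_world" (4x4, takes a point from camera to world coordinates). Camera axes: x right, y down, z forward; pixel columns grow to the right and rows downward; lengths in m; the calibration is good to about 2 mm. A picture is of the moment at which its call begins. camera_params takes no time and is no camera call.
- arm.job_done(): hands the job in; it is judged then, once.
The state is a dict: "time": time; "qpos": joint angles; "dq": joint speeds; "tau": joint torques, N m; "tool_pos": TCP position; "ee_rot": TCP orientation; "ft_force": force on the tool from outside, world axes, zero at the start; "torque": the same for the moment, N m; "finger_gap": finger opening in m; "grip_force": force on a finger pad.
Only numpy, scipy, OpenCV 4.12 (cv2) and the standard library are available. Lean on these libraries where they do the work, as an engineer would, in place of code of your own. Each camera call takes 0.05 s, during which the arm holds its last target. There are 200 camera calls.

## Working session

There is one attempt and no reset: what is moved stays moved. The work goes in short steps, Python scripts to look and compute and a shell command to move; the robot and the scene stay as the last step left them, time stands still between calls to the robot, and variables do not carry over. Pictures are saved under pics/ and viewed, at most 10 in all, crops included, and the job is handed in when it is done.

```bash
mkdir -p pics; cat > h.py <<'E'
import numpy as np, cv2
from cell import arm
def K(n):
    p=arm.camera_params(n); f=210/np.tan(np.radians(p['fov_y'])/2); return p,f
def ray(n,u,v):
    p,f=K(n); q=np.array([(u-p['cx'])/f,(v-p['cy'])/f]); s=q.copy()
    for _ in range(20): s=q/(1+p['k1']*(s@s))
    T=np.array(p['cam_to_world']); return T[:3,3],T[:3,:3]@np.array([s[0],s[1],1])
def onz(n,u,v,z):
    o,d=ray(n,u,v); return o+d*(z-o[2])/d[2]
def cloud(n,D):
    p,f=K(n); v,u=np.mgrid[:420,:560]; q=np.stack([(u-p['cx'])/f,(v-p['cy'])/f],-1); s=q.copy()
    for _ in range(20): s=q/(1+p['k1']*(s**2).sum(-1,keepdims=True))
    T=np.array(p['cam_to_world']); P=np.concatenate([s,np.ones((420,560,1))],-1)*D[...,None]
    return P@T[:3,:3].T+T[:3,3]
def proj(n,X):
    p,f=K(n); T=np.array(p['cam_to_world']); c=(np.array(X)-T[:3,3])@T[:3,:3]; s=c[:2]/c[2]; s=s*(1+p['k1']*(s@s)); return s*f+[p['cx'],p['cy']]
def shot(n,name):
    im,D=arm.read_camera(n); np.savez('pics/'+name+'.npz',im=im,D=D); cv2.imwrite('pics/'+name+'.png',im[...,::-1]); return im,D
E
python3 - <<'E'
from h import *
for n in('scene','top'):
    shot(n,n+'0'); p=arm.camera_params(n); print(n,p['fov_y'],p['k1'],np.round(p['cam_to_world'],3).tolist())
s=arm.get_state();print(s)
E
```

```text
scene 46.83797213412211 -0.13819761428808816 [[0.696, -0.3, 0.652, -0.038], [-0.718, -0.318, 0.62, -0.55], [0.021, -0.899, -0.437, 0.515], [0.0, 0.0, 0.0, 1.0]]
top 43.94539975132157 -0.0704938618500964 [[0.017, -0.991, 0.131, 0.388], [-1.0, -0.016, 0.009, 0.025], [-0.007, -0.131, -0.991, 1.296], [0.0, 0.0, 0.0, 1.0]]
{'time': 0.1, 'qpos': array([-7.84740633e+01,  7.13172208e+00,  9.46258930e+01, -1.18324465e-04,
        7.83507320e+01, -4.73185289e+00]), 'dq': array([ 0.02177472, -0.14573777, -0.18173906, -0.0515219 ,  0.01817028,
        0.01987283]), 'tau': array([ 6.95024246e-04, -4.24931967e+01, -3.66653180e+01, -1.07696235e-05,
        3.98662873e-03,  4.64023231e-06]), 'tool_pos': array([ 0.1818448 , -0.62347931,  0.23015752]), 'ee_rot': array([[ 9.60011713e-01,  2.79959579e-01, -3.79827690e-04],
       [ 2.79959794e-01, -9.60009939e-01,  1.85247391e-03],
       [ 1.53979460e-04, -1.88473314e-03, -9.99998212e-01]]), 'ft_force': array([-0.49936828,  0.9739434 ,  0.32829364]), 'torque': array([-0.0035937 , -0.01655303,  0.01577922]), 'grip_force': 0.0, 'finger_gap': 0.08542425122601226}
```

View pics/scene0.png

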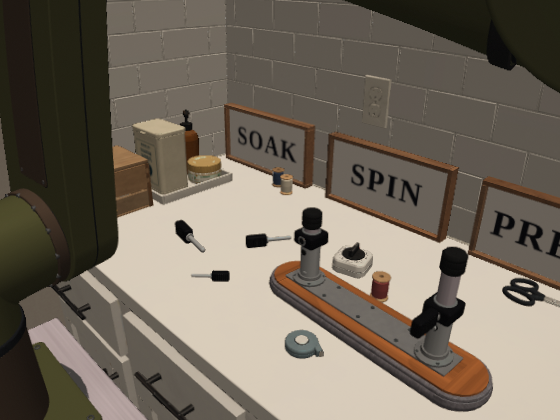

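View pics/top0.png

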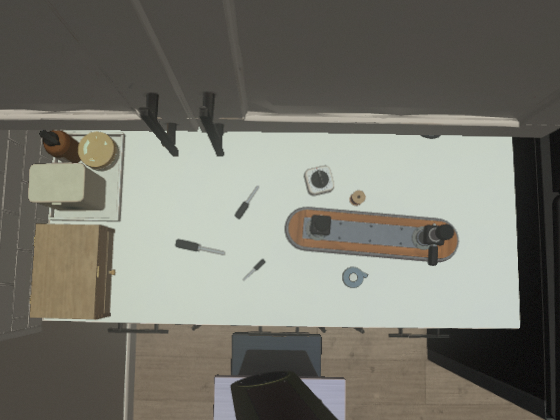

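The scene view shows the board, its collapsed leg at about (312,240) and the finished one at about (445,310). Three pins lie off the near end. In the top view they are at (247,202), (200,247) and (255,270). The first looks middle-sized and its shank points away from the robot.

```bash
python3 - <<'E'
from h import *
d=np.load('pics/top0.npz'); im,D=d['im'],d['D']; P=cloud('top',D)
s=np.load('pics/scene0.npz'); ims=s['im']; S=cloud('scene',s['D'])
print('table z',np.median(P[290:310,200:230,2]),'scene',np.median(S[300:310,200:215,2]))
# pins
g=cv2.cvtColor(im,cv2.COLOR_RGB2GRAY)
m=(g<185).astype(np.uint8); m[:, :150]=0;m[:,280:]=0;m[:170]=0;m[300:]=0
n,l,st,c=cv2.connectedComponentsWithStats(m)
for i in range(1,n):
    if st[i,4]<20: continue
    ys,xs=np.where(l==i)
    W=np.array([onz('top',u,v,0.013) for u,v in zip(xs,ys)])
    dark=g[ys,xs]<75
    c0=W[:,:2].mean(0); a=np.linalg.svd(W[:,:2]-c0)[2][0]
    b=W[dark,:2].mean(0)
    if (b-c0)@a>0:a=-a
    t=(W[:,:2]-b)@a
    print('pin',st[i],'len',np.ptp(t),'grip c',b,'ang',np.degrees(np.arctan2(a[1],a[0])),'griplen',np.ptp(t[dark]),'tip',t.max(),'zmax',np.percentile(P[ys,xs,2],[50,95,99]))
# heights: foot collapsed, second foot, from both
for nm,Q,I in(('top',P,im),('scene',S,ims)):
  for lo,hi in((.155,.175),(.198,.21),(.12,.131)):
    k=(Q[...,2]>lo)&(Q[...,2]<hi)&(Q[...,0]>.3)&(Q[...,0]<.75)&(Q[...,1]<.1)&(Q[...,1]>-.6)
    k&=cv2.cvtColor(I,cv2.COLOR_RGB2GRAY)<90
    q=Q[k]
    for nm2,kk in(('L',q[:,1]>-.2),('R',q[:,1]<=-.2)):
      if kk.sum()>5: w=q[kk]; print(nm,lo,nm2,kk.sum(),w.mean(0).round(4),w.min(0).round(4),w.max(0).round(4))
E
```

```text
table z 0.000931708056985725 scene -0.0005562179917403265
pin [234 186  25  34 239] len 0.09723453513704425 grip c [0.55926365 0.10208692] ang -32.64395500824522 griplen 0.03947514810242868 tip 0.07071133906009494 zmax [0.02135646 0.02891276 0.03153998]
pin [175 238  51  18 391] len 0.1283844031197624 grip c [0.46761584 0.23754037] ang -101.26076113235064 griplen 0.05268044572952636 tip 0.09769359137436187 zmax [0.02690829 0.03741434 0.03915248]
pin [242 258  24  23 138] len 0.07263770770281508 grip c [0.42423448 0.05751704] ang 135.12473491097614 griplen 0.025871697052424314 tip 0.05509613401005396 zmax [0.01502362 0.02354488 0.02499653]
top 0.155 L 189 [ 0.5108 -0.082   0.164 ] [ 0.4945 -0.0981  0.1557] [ 0.5275 -0.0657  0.1691]
top 0.155 R 17 [ 0.4912 -0.3314  0.1595] [ 0.4827 -0.3365  0.1551] [ 0.5025 -0.3288  0.1661]
top 0.198 R 199 [ 0.4937 -0.3414  0.204 ] [ 0.4775 -0.3577  0.1985] [ 0.5096 -0.3253  0.2092]
top 0.12 L 160 [ 0.5064 -0.0784  0.1259] [ 0.4884 -0.1048  0.1204] [ 0.5342 -0.0593  0.131 ]
top 0.12 R 297 [ 0.4709 -0.3349  0.1266] [ 0.4266 -0.3611  0.1203] [ 0.5154 -0.3177  0.131 ]
scene 0.155 L 185 [ 0.5056 -0.0896  0.1614] [ 0.4931 -0.1034  0.1551] [ 0.5227 -0.0728  0.1648]
scene 0.155 R 146 [ 0.4806 -0.3437  0.1646] [ 0.4772 -0.3543  0.1553] [ 0.4866 -0.3332  0.1745]
scene 0.198 R 308 [ 0.4873 -0.3464  0.2024] [ 0.4744 -0.3614  0.1981] [ 0.5056 -0.3285  0.205 ]
scene 0.12 L 238 [ 0.5014 -0.0924  0.1247] [ 0.4871 -0.1084  0.1201] [ 0.5275 -0.0645  0.1309]
scene 0.12 R 734 [ 0.4639 -0.3468  0.1253] [ 0.4209 -0.3678  0.1201] [ 0.5112 -0.3236  0.131 ]
```

```bash
python3 - <<'E'
from h import *
a=np.load('pics/scene0.npz')['im'][200:400,160:500,::-1]; b=np.load('pics/top0.npz')['im'][170:300,170:470,::-1]
a=cv2.resize(a,None,fx=2.3,fy=2.3,interpolation=2)[:300*2]
cv2.imwrite('pics/cs.png',a)
cv2.imwrite('pics/ct.png',cv2.resize(b,None,fx=2.6,fy=2.6,interpolation=2))
E
```

```text
(no output)
```

View pics/cs.png

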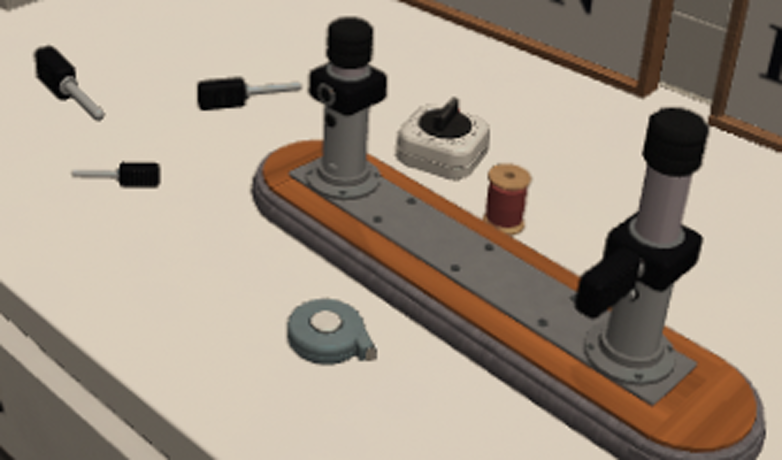

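View pics/ct.png

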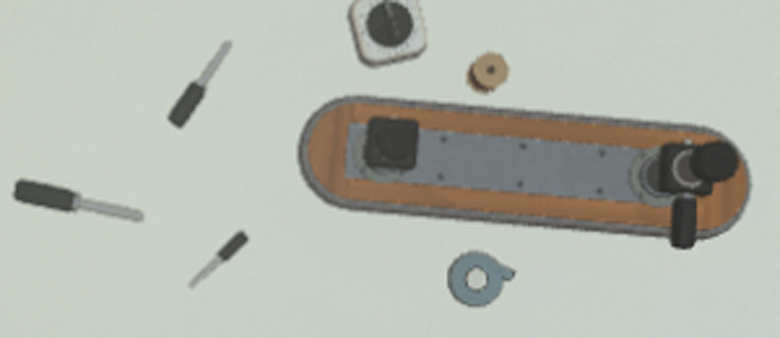

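The zoomed views show the collapsed foot, with its pin hole and button hole on the robot's side. The middle pin's grip is at about (185,105) in the top crop with its tip at (230,42). Top depth puts the foot axis at (0.511, -0.082), top about z = 0.164, and the board turned about -3.8°. Next I move over the foot.

```bash
for i in 1 2 3 4 5; do python3 -m pendant '1 0.548 0.903 0 0 0 0;1 0.548 0.903 0 0 0 0;1 0.548 0.903 0 0 0 0' | tail -c 600; done
python3 - <<'E'
from h import *
s=arm.get_state();print(s['time'],s['tool_pos'],s['qpos'],s['ft_force'])
# pin tip/axis refinement from saved top picture
im=np.load('pics/top0.npz')['im'];g=cv2.cvtColor(im,cv2.COLOR_RGB2GRAY)
ys,xs=np.where(g[180:225,228:264]<185);ys+=180;xs+=228
dk=g[ys,xs]<75
G=np.array([onz('top',u,v,.020) for u,v in zip(xs[dk],ys[dk])])[:,:2]
L=np.array([onz('top',u,v,.013) for u,v in zip(xs[~dk],ys[~dk])])[:,:2]
r=cv2.minAreaRect(np.float32(G*1000));print('grip rect',r, G.mean(0))
c=L.mean(0);a=np.linalg.svd(L-c)[2][0];a*=np.sign(a[0]);t=(L-c)@a
print('shank c',c,np.degrees(np.arctan2(a[1],a[0])),'tip',c+a*t.max())
v=c-G.mean(0);print('ang centers',np.degrees(np.arctan2(v[1],v[0])))
E
```

```text
time: 0.4
tool_pos: [0.2488, -0.5129, 0.2304]
ee_rot: [[0.96, 0.281, -0.0], [0.281, -0.96, 0.002], [0.001, -0.002, -1.0]]
ft_force: [-0.0, -0.1, 0.2]
finger_gap: 0.0852
grip_force: 0.0
time: 0.7
tool_pos: [0.3145, -0.4043, 0.2307]
ee_rot: [[0.96, 0.282, -0.0], [0.282, -0.959, 0.001], [0.0, -0.001, -1.0]]
ft_force: [0.7, -0.6, -0.1]
finger_gap: 0.0857
grip_force: 0.0
time: 1.0
tool_pos: [0.3801, -0.296, 0.2308]
ee_rot: [[0.959, 0.282, -0.0], [0.282, -0.959, 0.001], [0.0, -0.001, -1.0]]
ft_force: [0.4, -0.1, 0.1]
finger_gap: 0.0853
grip_force: 0.0
time: 1.3
tool_pos: [0.4458, -0.1877, 0.231]
ee_rot: [[0.959, 0.282, -0.0], [0.282, -0.959, 0.001], [0.0, -0.001, -1.0]]
ft_force: [-0.0, -1.1, 0.5]
finger_gap: 0.0854
grip_force: 0.0
time: 1.6
tool_pos: [0.5116, -0.0792, 0.2309]
ee_rot: [[0.959, 0.283, -0.0], [0.283, -0.959, 0.001], [0.0, -0.001, -1.0]]
ft_force: [-0.9, -0.3, -0.4]
finger_gap: 0.0851
grip_force: 0.0
1.6 [ 0.51161465 -0.07922057  0.23093909] [-1.47666758e+01 -9.88766183e+00  1.11258078e+02  4.20037639e-02
  7.86532626e+01  5.88137429e+01] [-0.90982236 -0.26458176 -0.42174261]
grip rect ((556.8423461914062, 102.95314025878906), (12.451836585998535, 39.31203842163086), 57.71132278442383) [0.55833034 0.10166858]
shank c [0.57251572 0.09412443] -32.8954850107146 tip [0.61891688 0.06411136]
ang centers -28.005187304200167
```

```bash
python3 -m pendant '1 -0.005 -0.023 -0.4 0 0 0;1 -0.005 -0.023 -0.7 0 0 0;1 -0.005 -0.023 -0.79 0 0 0;1 -0.005 -0.023 -0.79 0 0 0'; python3 -m pendant '-1 0 0 0 0 0 0;-1 0 0 0 0 0 0;-1 0 0 0 0 0 0;-1 0 0 0 0 0 0;-1 0 0 0 0 0 0;-1 0 0 0 0 0 0'
```

```text
time: 2.0
tool_pos: [0.5086, -0.0846, 0.1343]
ee_rot: [[0.96, 0.28, -0.005], [0.28, -0.96, 0.001], [-0.004, -0.003, -1.0]]
ft_force: [0.3, 0.0, 0.6]
finger_gap: 0.0854
grip_force: 0.0
time: 2.6
tool_pos: [0.5112, -0.0856, 0.1378]
ee_rot: [[0.96, 0.28, 0.003], [0.28, -0.96, -0.001], [0.002, 0.002, -1.0]]
ft_force: [2.1, -1.8, 3.6]
finger_gap: 0.0325
grip_force: 59.8
```

```bash
python3 -m pendant '-1 0 0 0.1 0 0 0;-1 0 0 0.2 0 0 0;-1 0 0 0.28 0 0 0;-1 0 0 0.28 0 0 0'; python3 -m pendant '-1 0 0 0.03 0 0 0;-1 0 0 0.06 0 0 0;-1 0 0 0.06 0 0 0'
```

```text
time: 3.0
tool_pos: [0.5108, -0.0855, 0.1707]
ee_rot: [[0.96, 0.28, 0.002], [0.28, -0.96, -0.001], [0.002, 0.002, -1.0]]
ft_force: [2.7, -3.2, 2.0]
finger_gap: 0.032
grip_force: 61.3
time: 3.3
tool_pos: [0.5102, -0.0853, 0.1771]
ee_rot: [[0.96, 0.28, 0.0], [0.28, -0.96, -0.001], [-0.0, 0.001, -1.0]]
ft_force: [2.6, -2.3, -0.8]
finger_gap: 0.0324
grip_force: 61.4
```

```bash
for i in 1 2; do python3 -m pendant '-1 0 0 0.025 0 0 0;-1 0 0 0.025 0 0 0' | egrep 'pos|force:'; done; python3 -m pendant '-1 0 0 0.02 0 0 0;-1 0 0 0.02 0 0 0' | egrep 'pos|force:'; python3 -c "
from cell import arm;s=arm.get_state();print(s['torque'],s['qpos'])"
```

```text
tool_pos: [0.5102, -0.0852, 0.1793]
ft_force: [5.9, -3.6, -6.3]
grip_force: 62.9
tool_pos: [0.5095, -0.0852, 0.1795]
ft_force: [9.2, -4.9, -16.4]
grip_force: 62.6
tool_pos: [0.5089, -0.0851, 0.1796]
ft_force: [12.0, -6.0, -24.9]
grip_force: 62.8
[-1.54159949 -2.45403083 -0.09485808] [-1.54218921e+01 -7.77725829e+00  1.14436750e+02 -7.45751909e-02
  7.34926069e+01  5.83419494e+01]
```

```bash
python3 -m pendant '-1 0 0 -0.02 0 0 0;-1 0 0 -0.02 0 0 0.02;-1 0 0 -0.02 0 0 0.04;-1 0 0 -0.02 0 0 0.06;-1 0 0 -0.02 0 0 0.08;-1 0 0 -0.02 0 0 0.10'; python3 -c "
from cell import arm;s=arm.get_state();print(s['torque'],s['qpos'])"
```

```text
time: 4.5
tool_pos: [0.5088, -0.084, 0.1796]
ee_rot: [[0.826, 0.563, -0.004], [0.563, -0.826, 0.003], [-0.002, -0.004, -1.0]]
ft_force: [3.5, 0.9, -12.1]
finger_gap: 0.0317
grip_force: 64.6
[-0.64831667 -0.9220716  -0.8575247 ] [-1.53849999e+01 -7.77700700e+00  1.14427505e+02  9.09943720e-02
  7.35916669e+01  4.03065250e+01]
```

```bash
python3 -m pendant '-1 0 0 0 0 0 0.02;-1 0 0 0 0 0 0.04;-1 0 0 0 0 0 0.06;-1 0 0 0 0 0 0.08;-1 0 0 0 0 0 0.10'; python3 -c "
from cell import arm;s=arm.get_state();print(s['torque'],s['qpos'])"
```

```text
time: 5.0
tool_pos: [0.5077, -0.0833, 0.1797]
ee_rot: [[0.613, 0.79, -0.006], [0.79, -0.613, 0.004], [-0.001, -0.008, -1.0]]
ft_force: [-1.1, 3.9, -8.6]
finger_gap: 0.0322
grip_force: 66.0
[-0.55407178 -0.73367174 -1.62012933] [-15.37283809  -7.82664121 114.46988103   0.14555714  73.77534412
  22.42273275]
```

```bash
T='from cell import arm;s=arm.get_state();print(s["torque"],s["ee_rot"][:2,0],s["ft_force"],s["tool_pos"])'
python3 -m pendant '-1 0 0 0 0 0 -0.03;-1 0 0 0 0 0 -0.06;-1 0 0 0 0 0 -0.09;-1 0 0 0 0 0 -0.12;-1 0 0 0 0 0 -0.15;-1 0 0 0 0 0 -0.18;-1 0 0 0 0 0 -0.2;-1 0 0 0 0 0 -0.2' >/dev/null; python3 -c "$T"
python3 -m pendant '-1 0 0 0 0 0 -0.02;-1 0 0 0 0 0 -0.04;-1 0 0 0 0 0 -0.06' >/dev/null; python3 -c "$T"
python3 -m pendant '-1 0 0 0 0 0 -0.02;-1 0 0 0 0 0 -0.04;-1 0 0 0 0 0 -0.06' >/dev/null; python3 -c "$T"
```

```text
[-0.51224019 -1.11957901 -0.09953104] [0.96039178 0.27863515] [  7.30276806  -4.65321668 -13.92111684] [ 0.50887765 -0.08472777  0.17970269]
[-0.32740801 -1.26038022  0.09392324] [0.99571379 0.09242949] [  7.05094038  -3.20258807 -13.4612153 ] [ 0.5089263  -0.08452916  0.17971226]
[-0.19187106 -1.16001371  0.2650637 ] [ 0.99542866 -0.0954305 ] [  5.37371674  -4.60379822 -13.52756515] [ 0.50883965 -0.08451397  0.17971563]
```

```bash
T='from cell import arm;s=arm.get_state();print(s["time"],s["torque"],s["ee_rot"][:2,0],s["ft_force"],s["tool_pos"])'
for i in 1 2 3 4; do python3 -m pendant '-1 0 0 0 0 0 -0.02;-1 0 0 0 0 0 -0.04;-1 0 0 0 0 0 -0.06' >/dev/null; python3 -c "$T"; done
```

```text
6.7 [-0.03324484 -1.12872921  0.71225563] [ 0.96020902 -0.27924455] [  2.82274399  -8.08576674 -13.69417137] [ 0.5085292  -0.08482977  0.17970069]
7.0 [-0.53437414 -0.37700328  1.06516285] [ 0.89145495 -0.45307215] [ -0.89493252  -9.19030978 -10.14785761] [ 0.50769295 -0.0855729   0.18002419]
7.3 [-0.71855479  0.41924575  1.36130681] [ 0.79133339 -0.6113446 ] [-6.01744131 -9.8557822  -6.32144319] [ 0.50666586 -0.08585896  0.18022645]
7.6 [-2.13408287 -0.34715561  1.24538255] [ 0.66296601 -0.74864895] [  1.04964436 -14.53091579 -11.18645861] [ 0.50793618 -0.08751958  0.1800546 ]
```

```bash
python3 - <<'E'
from h import *
im,D=shot('scene','s1')
c=proj('scene',[0.494,-0.083,0.10]);print(c)
x,y=c.astype(int);cv2.imwrite('pics/s1c.png',cv2.resize(im[y-60:y+50,x-60:x+70,::-1],None,fx=5,fy=5,interpolation=2))
E
```

```text
[302.85463711 246.62766355]
```

View pics/s1c.png

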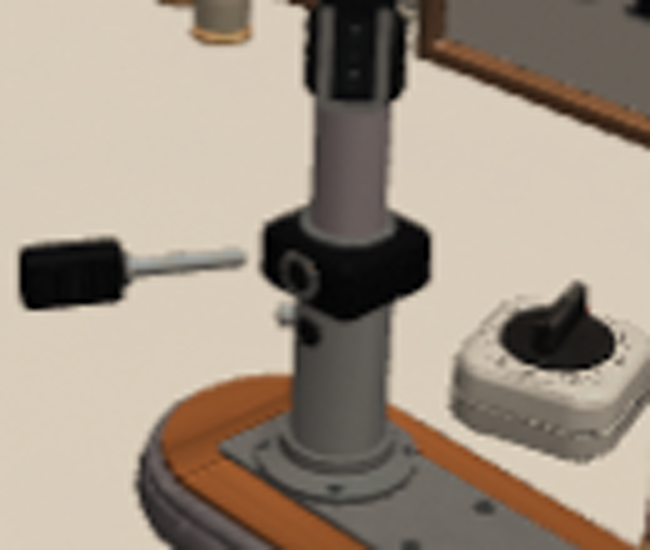

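The picture shows a bright nub standing out of the button hole at about (288,315), so the button has clicked out. I'll relieve the twist and pull, then open and back off upwards.

```bash
T='from cell import arm;s=arm.get_state();print(s["time"],s["torque"],s["qpos"],s["ft_force"],s["tool_pos"])'
python3 -m pendant '-1 0 0 0 0 0 0.04;-1 0 0 -0.01 0 0 0.08;-1 0 0 -0.02 0 0 0.12;-1 0 0 -0.02 0 0 0.16;-1 0 0 -0.02 0 0 0.2;-1 0 0 -0.02 0 0 0.2' >/dev/null; python3 -c "$T"
python3 -m pendant '1 0 0 0 0 0 0;1 0 0 0 0 0 0;1 0 0 0 0 0 0;1 0 0 0 0 0 0;1 0 0 0 0 0 0' ; python3 -c "$T"
python3 -m pendant '1 0 0 0.4 0 0 0;1 0 0 0.8 0 0 0;1 0 0 0.8 0 0 0'
python3 - <<'E'
from h import *
P=cloud('top',arm.read_camera('top')[1]); k=(P[...,2]>.19)&(P[...,2]<.213)&(abs(P[...,0]-.51)<.03)&(abs(P[...,1]+.083)<.03)
print(k.sum(), P[k].mean(0) if k.any() else'')
S,D=shot('scene','s2');Q=cloud('scene',D)
k=(Q[...,2]>.13)&(Q[...,2]<.22)&(abs(Q[...,0]-.505)<.03)&(abs(Q[...,1]+.083)<.03);print(np.percentile(Q[k][:,2],99.5))
E
```

```text
8.25 [-2.41027627 -0.68540344  0.01780956] [-15.4437562   -7.72785483 114.35081634  -0.30033979  73.29788106
  87.01022031] [ 6.72722197 -6.63978682 -6.70849679] [ 0.51020944 -0.08678155  0.17997601]
time: 8.75
tool_pos: [0.5101, -0.0847, 0.181]
ee_rot: [[0.976, -0.217, -0.0], [-0.217, -0.976, 0.0], [-0.0, -0.0, -1.0]]
ft_force: [-0.0, -0.6, 0.1]
finger_gap: 0.0854
grip_force: 0.0
8.75 [-0.06333971  0.04308589  0.02653045] [-1.53898841e+01 -7.80565017e+00  1.14315857e+02  1.69527815e-02
  7.35033192e+01  8.71362605e+01] [-0.00661213 -0.59758182  0.13582956] [ 0.51006996 -0.08472527  0.18102195]
time: 9.05
tool_pos: [0.5135, -0.0857, 0.2858]
ee_rot: [[0.976, -0.217, 0.014], [-0.217, -0.976, -0.004], [0.014, 0.001, -1.0]]
ft_force: [0.4, -0.0, 0.1]
finger_gap: 0.0854
grip_force: 0.0
70 [ 0.50294819 -0.07569057  0.2031206 ]
0.20454729336156482
```

```bash
python3 - <<'E'
from h import *
print('hole scene',onz('scene',301.6,240.4,.115))
im=np.load('pics/scene0.npz')['im'];g=cv2.cvtColor(im,cv2.COLOR_RGB2GRAY)
for nm,(y0,y1,x0,x1) in {'A':(228,252,243,294)}.items():
    sub=g[y0:y1,x0:x1]; bg=np.median(sub)
    ys,xs=np.where(sub<bg-25);ys+=y0;xs+=x0;dk=g[ys,xs]<70
    L=np.array([onz('scene',u,v,.013) for u,v in zip(xs[~dk&(xs>268)],ys[~dk&(xs>268)])])[:,:2]
    G=np.array([onz('scene',u,v,.013) for u,v in zip(xs[dk],ys[dk])])[:,:2]
    c=L.mean(0);a=np.linalg.svd(L-c)[2][0];a*=np.sign(a[0]);t=(L-c)@a
    print('shank',c,np.degrees(np.arctan2(a[1],a[0])),'tip',c+a*t.max(),'grip c',G.mean(0),'range along',((G-c)@a).min()-t.max(), ((G-c)@a).max()-t.max())
# finished foot + collapsed leg foot-top disc in new scene image
for nm,(y,x) in {'fin':(0.4937,-.3414),'leg':(.511,-.082)}.items(): print(nm,proj('scene',[y,x,.204]),proj('top',[y,x,.204]))
D=np.load('pics/s2.npz')
Q=cloud('scene',D['D']);gg=cv2.cvtColor(D['im'],cv2.COLOR_RGB2GRAY)
for cx,cy in((.51,-.083),(.493,-.343)):
    k=(Q[...,2]>.2015)&(Q[...,2]<.207)&(np.hypot(Q[...,0]-cx,Q[...,1]-cy)<.03)
    q=Q[k];print(k.sum(),q.mean(0),(q.min(0)+q.max(0))/2,np.ptp(q,0))
E
```

```text
hole scene [ 0.48835457 -0.08460555  0.115     ]
shank [0.59660248 0.07186096] -32.89840043010965 tip [0.61934781 0.05714725] grip c [0.55347904 0.09955344] range along -0.10140309854311191 -0.05498992739295144
fin [453.66327014 249.95113978] [445.70650711 231.18224686]
leg [311.75805123 187.1461987 ] [323.54067743 221.19380521]
134 [ 0.50823119 -0.08711573  0.20330049] [ 0.5087405  -0.0862551   0.20316318] [0.02914169 0.03085494 0.00323998]
246 [ 0.48994944 -0.34597003  0.2031773 ] [ 0.49087134 -0.34523224  0.20309602] [0.0318902  0.03147538 0.00313904]
```

```bash
cat > go.py <<'E'
from h import *
from scipy.spatial.transform import Rotation as R
def tgt(ang,tilt):
    a=np.array([np.cos(ang),np.sin(ang),0]);Z=np.array([0,0,1.])
    z=-np.cos(tilt)*Z+np.sin(tilt)*a; y=-np.cross(Z,a); return np.stack([np.cross(y,z),y,z],1)
def delta(p,ang,tilt=20):
    s=arm.get_state(); rv=R.from_matrix(tgt(*np.radians([ang,tilt]))@s['ee_rot'].T).as_rotvec()
    print('t',s['time'],'shift',((np.array(p)-s['tool_pos'])/.12).round(3),'turn',(rv/np.pi).round(4),'F',s['ft_force'].round(1),'pos',s['tool_pos'].round(4),'gap',s['finger_gap'],'q',s['qpos'].round(0))
E
python3 -c "
from go import *
delta([.5535,.1023,.11],-32.9)"
```

```text
t 9.15 shift [ 0.355  1.562 -1.408] turn [-0.0427 -0.1019 -0.112 ] F [-0.2 -0.1 -1. ] pos [ 0.5109 -0.0851  0.2789] gap 0.08532501147209132 q [-15. -11. 108.   0.  83.  87.]
```

```bash
python3 -m pendant '1 0.2 0.8 0 -0.0427 -0.1019 -0.112;1 0.2 0.8 -0.5 -0.0427 -0.1019 -0.112;1 0.2 0.8 -0.5 -0.0427 -0.1019 -0.112;1 0.2 0.8 -0.5 -0.0427 -0.1019 -0.112;1 0.2 0.8 -0.5 -0.0427 -0.1019 -0.112' >/dev/null; python3 -m pendant '1 0.155 0.762 -0.9 0 0 0;1 0.155 0.762 -0.9 0 0 0;1 0.155 0.762 -0.9 0 0 0;1 0.155 0.762 -0.9 0 0 0;1 0.155 0.762 -0.9 0 0 0'>/dev/null;  python3 -c "
from go import *
delta([.5535,.1023,.007],-32.9)"
```

```text
t 10.15 shift [ 0.008  0.001 -0.841] turn [-0.0004 -0.0019 -0.0002] F [ 0.7  0.6 -0.5] pos [0.5526 0.1021 0.1079] gap 0.08541892063327242 q [ 12.  -5. 121. -18.  51. 144.]
```

```bash
python3 -m pendant '1 0.006 0.001 -0.4 0 -0.002 0;1 0.006 0.001 -0.7 0 -0.002 0;1 0.006 0.001 -0.838 0 -0.002 0;1 0.006 0.001 -0.838 0 -0.002 0' ; python3 -m pendant '-1 0 0 0 0 0 0;-1 0 0 0 0 0 0;-1 0 0 0 0 0 0;-1 0 0 0 0 0 0;-1 0 0 0 0 0 0;-1 0 0 0 0 0 0;-1 0 0 0 0 0 0'; python3 -m pendant '-1 0 0 0.3 0 0 0;-1 0 0 0.7 0 0 0;-1 0 0 0.9 0 0 0;-1 0 0 0.9 0 0 0'; python3 -c "
from go import *
shot('scene','s3');shot('top','t3')
im=np.hstack([np.load('pics/s3.npz')['im'][130:330,160:420],np.load('pics/t3.npz')['im'][150:350,200:460]])
cv2.imwrite('pics/b3.png',cv2.resize(im[...,::-1],None,fx=1.5,fy=1.5,interpolation=2))
delta([.5535,.1023,.007],-32.9)"
```

```text
time: 10.55
tool_pos: [0.5527, 0.1009, 0.0072]
ee_rot: [[0.788, -0.545, 0.287], [-0.512, -0.839, -0.185], [0.342, -0.001, -0.94]]
ft_force: [-1.2, -0.4, -1.0]
finger_gap: 0.0853
grip_force: 0.0
time: 11.25
tool_pos: [0.5543, 0.1029, 0.0095]
ee_rot: [[0.787, -0.543, 0.292], [-0.511, -0.84, -0.184], [0.345, -0.004, -0.939]]
ft_force: [-1.3, 1.8, 6.0]
finger_gap: 0.0145
grip_force: 59.5
time: 11.65
tool_pos: [0.5565, 0.1033, 0.1218]
ee_rot: [[0.785, -0.543, 0.299], [-0.511, -0.84, -0.182], [0.35, -0.01, -0.937]]
ft_force: [0.0, 0.8, -0.1]
finger_gap: 0.0142
grip_force: 58.8
t 11.75 shift [ 0.002 -0.003 -0.91 ] turn [-0.0007  0.001   0.    ] F [-0.2 -0.1 -1.6] pos [0.5532 0.1027 0.1162] gap 0.01477346340481061 q [ 12.  -5. 121. -18.  52. 144.]
```

View pics/b3.png

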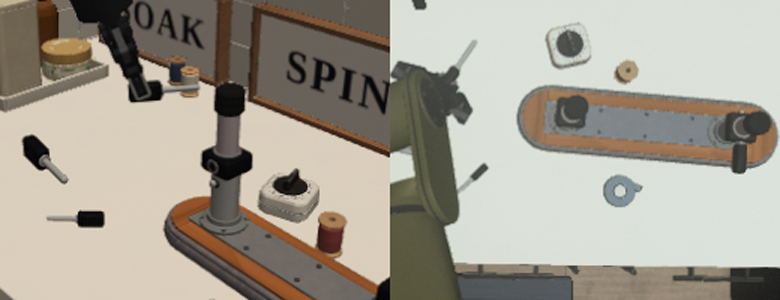

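The pin is held firmly (gap about 14.5 mm). In the scene half of the picture it is level at about (165,92), and the two look-alikes have not been moved. Next I bring it in front of the collar.

```bash
python3 -m pendant '-1 -0.4 0 0.05 0 0 0.04;-1 -0.8 0 0.05 0 0 0.08;-1 -0.95 -0.2 0.05 0 0 0.12;-1 -0.95 -0.4 0.05 0 0 0.16;-1 -0.95 -0.6 0.05 0 0 0.16;-1 -0.95 -0.6 0.05 0 0 0.16'; python3 -c "
from go import *
delta([.3857,-.0779,.1105],-3.85)"
```

```text
time: 12.35
tool_pos: [0.4376, 0.0277, 0.1196]
ee_rot: [[0.938, -0.077, 0.339], [-0.073, -0.997, -0.024], [0.34, -0.003, -0.941]]
ft_force: [0.6, 0.8, 0.1]
finger_gap: 0.0146
grip_force: 59.0
t 12.35 shift [-0.433 -0.88  -0.075] turn [-0.0009 -0.0008  0.0031] F [0.6 0.8 0.1] pos [0.4376 0.0277 0.1196] gap 0.014602921716139479 q [ -3. -30. 139.  -0.  51.  91.]
```

```bash
python3 -m pendant '-1 -0.4 0 -0.05 0 0 0.003;-1 -0.4 -0.3 -0.06 0 0 0.003;-1 -0.4 -0.6 -0.06 0 0 0.003;-1 -0.4 -0.8 -0.06 0 0 0.003;-1 -0.4 -0.87 -0.06 0 0 0.003;-1 -0.4 -0.87 -0.06 0 0 0.003' >/dev/null; python3 -c "
from go import *
shot('scene','s4');shot('top','t4')
delta([.3857,-.0779,.1105],-3.85)
c=proj('scene',[.488,-.085,.115]);x,y=c.astype(int);print(x-70,y-50)
im=np.load('pics/s4.npz')['im'];cv2.imwrite('pics/s4c.png',cv2.resize(im[y-50:y+50,x-70:x+40,::-1],None,fx=6,fy=6,interpolation=2))
c=proj('top',[.488,-.085,.115]);x,y=c.astype(int);print(x-45,y-45)
im=np.load('pics/t4.npz')['im'];cv2.imwrite('pics/t4c.png',cv2.resize(im[y-45:y+55,x-45:x+55,::-1],None,fx=6,fy=6,interpolation=2))
"
```

```text
t 13.05 shift [-0.042 -0.04  -0.025] turn [-0.0015 -0.0004 -0.0015] F [ 0.3 -0.4 -0.9] pos [ 0.3907 -0.073   0.1135] gap 0.014689368595562349 q [-23. -38. 144.   8.  56.  67.]
231 190
275 190
```

View pics/s4c.png

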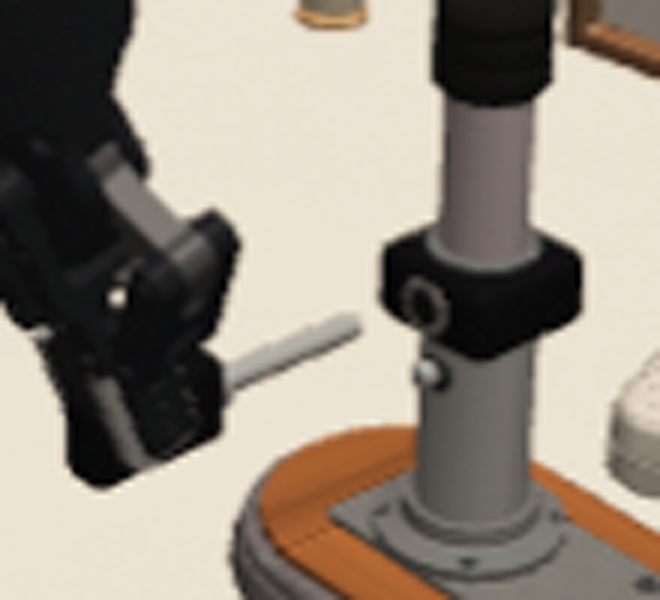

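View pics/t4c.png

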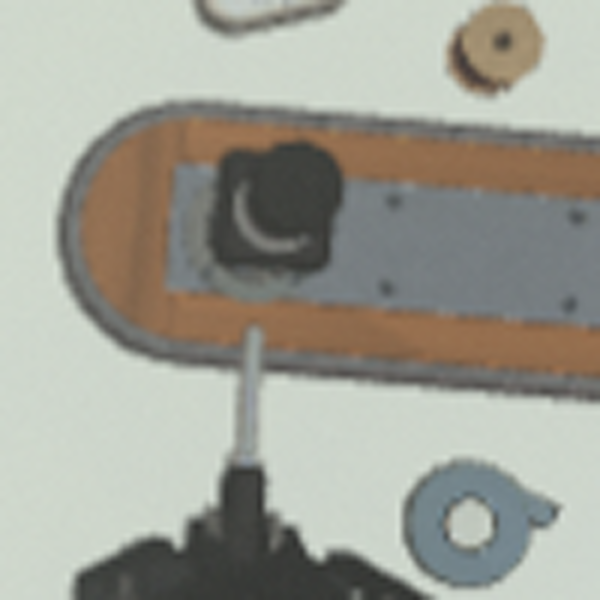

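The button is clearly out, at (432,373) in the scene crop. The pin tip is at (358,323) and the hole at (426,300). In the top crop the shank runs (245,460) to (255,328) and the collar's front edge is centred at about (270,268).

```bash
python3 - <<'E'
from go import *
sc=lambda x,y:(231+x/6-.4,190+y/6-.4); tp=lambda x,y:(275+x/6-.4,190+y/6-.4)
def plane(n,a,b):
    o,d=ray(n,*a);_,e=ray(n,*b);m=np.cross(d,e);return m/np.linalg.norm(m),o
m1,o1=plane('scene',sc(232,388),sc(358,323));m2,o2=plane('top',tp(245,460),tp(255,328))
d=np.cross(m1,m2);d/=np.linalg.norm(d);d*=np.sign(d[0])
print('dir yaw',np.degrees(np.arctan2(d[1],d[0])),'pitch',np.degrees(np.arcsin(d[2])))
p=np.linalg.lstsq(np.array([m1,m2,[1,0,0]]),np.array([m1@o1,m2@o2,.46]),rcond=None)[0];print('at x=.46',p)
o,e=ray('scene',*sc(358,323));t=np.linalg.lstsq(np.stack([e,-d],1),p-o,rcond=None)[0];print('tip',o+e*t[0])
h=[onz('scene',*sc(426,300),.115),onz('scene',*sc(426,300),.113)];print(h)
print('collar front edge mid top',onz('top',*tp(270.5,267.5),.127))
ya=np.degrees(np.arctan2(267.5-272,1))
l=onz('top',*tp(213,263),.127)-onz('top',*tp(328,272),.127);print('edge yaw',np.degrees(np.arctan2(l[0],l[1])))
s=arm.get_state()['tool_pos'];print(s)
E
```

```text
dir yaw -3.6998530715568916 pitch 3.795336522538594
at x=.46 [ 0.46       -0.07592966  0.11272503]
tip [ 0.46954801 -0.07654708  0.11335975]
[array([ 0.49033682, -0.08278388,  0.115     ]), array([ 0.49297605, -0.08045231,  0.113     ])]
collar front edge mid top [ 0.49009505 -0.08098097  0.127     ]
edge yaw 3.597190232016682
[ 0.39073961 -0.07304156  0.11353207]
```

```bash
cat > fit.py <<'E'
from go import *
def line(n,f,box):
    im=np.load('pics/'+f+'.npz')['im'].astype(float);x0,x1,y0,y1=box
    sub=im[y0:y1,x0:x1].mean(2);return sub
E
python3 - <<'E'
from go import *
import sys
g=np.load('pics/s4.npz')['im'].astype(int).mean(2);print(g[238:258,266:296].astype(int))
g=np.load('pics/t4.npz')['im'].astype(int).mean(2);print(g[242:270,310:324].astype(int))
E
```

```text
[[ 15  12  35 166 224 224 224 224 224 224 224 224 224 225 224 224 224 225
  224 224 224 224 224 224 224 224 224 191  89   8]
 [ 14  13 106 195 224 224 224 224 224 224 225 224 224 224 225 224 225 224
  224 224 224 224 224 224 224 224 224 187  78   9]
 [ 14  12 118 202 224 224 224 224 224 224 224 224 224 224 224 224 224 224
  224 225 224 224 224 224 224 224 224 200 114   9]
 [ 13  35 157 220 224 224 224 224 224 224 224 224 224 224 224 224 224 224
  224 224 224 224 224 224 224 224 224 221 175  67]
 [ 12  40 166 224 224 224 224 224 224 224 224 224 224 224 224 224 224 224
  224 224 212 195 193 192 199 215 225 224 218 169]
 [ 13 105 195 224 224 224 224 224 224 224 224 224 224 224 224 224 224 224
  214 191 180 175 175 175 184 211 224 224 224 218]
 [ 13 152 220 224 224 224 224 224 224 224 224 224 224 224 224 208 190 194
  181 174 173 172 168 160 153 194 224 224 224 224]
 [ 67 176 224 224 224 224 224 224 224 224 224 224 224 211 194 185 174 176
  174 172 166 156 142 127 118 184 224 224 224 224]
 [165 218 224 224 224 224 224 224 224 224 224 214 191 179 174 175 173 172
  164 152 138 119  99 117 
[... 2353 characters left out ...]
6 205 207 157 138 157 160 192 207 206 206 206 206]
 [206 206 206 207 159 142 157 159 192 207 207 207 208 206]
 [207 206 207 206 161 142 156 154 191 207 206 206 207 207]
 [207 207 206 206 156 141 155 151 190 206 207 206 206 206]
 [206 207 206 205 153 143 154 156 192 206 207 206 206 207]
 [206 206 207 205 158 147 155 161 193 206 206 207 207 206]
 [205 206 207 191 150 147 157 155 193 206 207 206 206 206]
 [206 206 190 163 137 145 143 160 195 206 206 205 206 206]
 [206 206 170 139 140 153 152 162 178 199 206 206 206 207]
 [205 207 159 106 107 117 123 117 136 188 206 206 206 206]
 [206 192 128  71  62  60  61  64  86 181 206 206 205 206]
 [206 164  93  62  61  64  65  67  62 155 199 205 206 204]]
```

```bash
cat > fit.py <<'E'
from go import *
def plane(n,a,b):
    o,d=ray(n,*a);_,e=ray(n,*b);m=np.cross(d,e);return m/np.linalg.norm(m),o
g=np.load('pics/s4.npz')['im'].astype(float).mean(2);c=np.arange(271,288);r=np.arange(238,258)
w=np.clip(220-g[238:258,271:288],0,45); y=(w*r[:,None]).sum(0)/w.sum(0)
ks=np.polyfit(c,y,1);print('scene',ks,np.abs(y-np.polyval(ks,c)).max())
g=np.load('pics/t4.npz')['im'].astype(float).mean(2);r=np.arange(253,264);cc=np.arange(313,320)
w=np.clip(204-g[253:264,313:320],0,40);x=(w*cc).sum(1)/w.sum(1)
# shank over the board: brighter than the wood
r2=np.arange(245,250);w2=np.clip(g[245:250,314:320]-116,0,20);x2=(w2*np.arange(314,320)).sum(1)/w2.sum(1)
kt=np.polyfit(np.r_[r,r2],np.r_[x,x2],1);print('top',kt)
m1,o1=plane('scene',(266,np.polyval(ks,266)),(290,np.polyval(ks,290)));m2,o2=plane('top',(np.polyval(kt,245),245),(np.polyval(kt,265),265))
d=np.cross(m1,m2);d/=np.linalg.norm(d);d*=np.sign(d[0])
print('yaw',np.degrees(np.arctan2(d[1],d[0])),'pitch',np.degrees(np.arcsin(d[2])))
for x in(.42,.47,.49): print(np.linalg.solve(np.array([m1,m2,[1,0,0]]),np.array([m1@o1,m2@o2,x])))
# hole: where must the scene line pass?  predicted scene line of a level pin through the hole mouth
for z0 in(.115,):
  H=onz('scene',302.0,240.0,z0);b=np.array([.9977,-.0671,0])
  A,B=proj('scene',H-.02*b),proj('scene',H-.06*b);k=(B-A)[1]/(B-A)[0];print('hole',H,'level line slope in scene',k,'at tip col',A,B,'now at A col',np.polyval(ks,A[0]),'B',np.polyval(ks,B[0]))
E
python3 fit.py
```

```text
scene [ -0.4256442  367.10276128] 0.3185588673325128
top [-9.06600221e-02  3.39212013e+02]
yaw -4.8366725774032355 pitch 0.22604301836128787
[ 0.42       -0.07231915  0.11290641]
[ 0.47       -0.07655     0.11310437]
[ 0.49       -0.07824234  0.11318356]
hole [ 0.48982626 -0.08415903  0.115     ] level line slope in scene -0.4397776806176289 at tip col [293.18368092 243.88380036] [274.72233708 252.00268734] now at A col 242.31082802195817 B 250.1687919503288
```

The pin is level, and both views agree it needs about 4 mm towards -y with z unchanged. I'll shift, then feed it in while watching the force.

```bash
python3 -m pendant '-1 0 -0.033 0 0 0 -0.001;-1 0.09 -0.039 0 0 0 -0.001;-1 0.09 -0.039 0 0 0 -0.001' | egrep 'pos|force:'; python3 -m pendant '-1 0.04 -0.003 0 0 0 0;-1 0.08 -0.005 0 0 0 0;-1 0.12 -0.008 0 0 0 0;-1 0.12 -0.008 0 0 0 0'| egrep 'pos|force:'; python3 -m pendant '-1 0.04 -0.003 0 0 0 0;-1 0.08 -0.005 0 0 0 0;-1 0.08 -0.005 0 0 0 0' | egrep 'pos|force:'
```

```text
tool_pos: [0.4028, -0.0779, 0.1151]
ft_force: [0.3, 0.1, -1.2]
grip_force: 59.1
tool_pos: [0.4167, -0.0792, 0.1145]
ft_force: [2.0, -0.1, -4.0]
grip_force: 58.6
tool_pos: [0.4265, -0.0799, 0.1146]
ft_force: [3.9, -0.6, -6.7]
grip_force: 58.5
```

```bash
python3 -m pendant '-1 0 0 -0.012 0 0 0;-1 0 0 -0.012 0 0 0' | egrep 'pos|force:'; python3 -m pendant '-1 0.04 -0.003 0 0 0 0;-1 0.08 -0.005 0 0 0 0;-1 0.08 -0.005 0 0 0 0'| egrep 'pos|force:'
```

```text
tool_pos: [0.4265, -0.0801, 0.114]
ft_force: [0.3, 1.3, -2.8]
grip_force: 59.0
tool_pos: [0.4366, -0.0808, 0.114]
ft_force: [1.4, -0.8, -3.7]
grip_force: 58.8
```

```bash
for i in 1 2; do python3 -m pendant '-1 0.03 -0.002 -0.004 0 0 0;-1 0.06 -0.004 -0.006 0 0 0;-1 0.08 -0.005 -0.008 0 0 0;-1 0.08 -0.005 -0.008 0 0 0'| egrep 'pos|force:'; done
```

```text
tool_pos: [0.4461, -0.0814, 0.1132]
ft_force: [-0.9, 0.4, -0.9]
grip_force: 59.1
tool_pos: [0.4554, -0.0818, 0.1118]
ft_force: [-0.1, 0.5, -0.2]
grip_force: 59.1
```

```bash
for i in 1 2 3; do python3 -m pendant '-1 0.02 -0.001 0 0 0 0;-1 0.03 -0.002 0 0 0 0;-1 0.03 -0.002 0 0 0 0'| egrep 'pos|force:'; done
```

```text
tool_pos: [0.4588, -0.0821, 0.1118]
ft_force: [0.8, -0.1, -1.2]
grip_force: 59.1
tool_pos: [0.4618, -0.0823, 0.1116]
ft_force: [-4.6, -0.1, 1.5]
grip_force: 59.8
tool_pos: [0.4624, -0.0821, 0.1105]
ft_force: [-24.0, 0.9, 13.6]
grip_force: 62.2
```

```bash
python3 -m pendant '-1 -0.015 0.001 0.005 0 0 0;-1 -0.015 0.001 0.005 0 0 0'| egrep 'pos|force:'; python3 -m pendant '1 -0.015 0.001 0.005 0 0 0;1 -0.015 0.001 0.005 0 0 0;1 -0.015 0.001 0.005 0 0 0;1 -0.015 0.001 0.005 0 0 0;1 -0.015 0.001 0.005 0 0 0'| egrep 'pos|force:|gap'; python3 -m pendant '1 -0.2 0 0.3 0 0 0;1 -0.4 0 0.7 0 0 0;1 -0.5 0 1 0 0 0;1 -0.5 0 1 0 0 0;1 -0.5 0 1 0 0 0'| egrep 'time|pos|force:|gap'
python3 -c "
from go import *
a,_=shot('scene','s6');b,_=shot('top','t6')
im=np.hstack([cv2.resize(a[170:300,230:360],(520,520),interpolation=2),cv2.resize(b[180:280,270:340],(280,400),interpolation=2)[:400].copy() if 0 else cv2.resize(b[195:260,290:325],(280,520),interpolation=2)])
cv2.imwrite('pics/b6.png',im[...,::-1])"
```

```text
tool_pos: [0.462, -0.0822, 0.1109]
ft_force: [-9.9, -0.9, 1.5]
grip_force: 59.9
tool_pos: [0.4625, -0.0823, 0.1132]
ft_force: [-0.1, 0.5, -0.8]
finger_gap: 0.0844
grip_force: 0.0
time: 17.45
tool_pos: [0.4028, -0.0826, 0.2348]
ft_force: [-0.3, 0.3, -0.6]
finger_gap: 0.0851
grip_force: 0.0
```

View pics/b6.png

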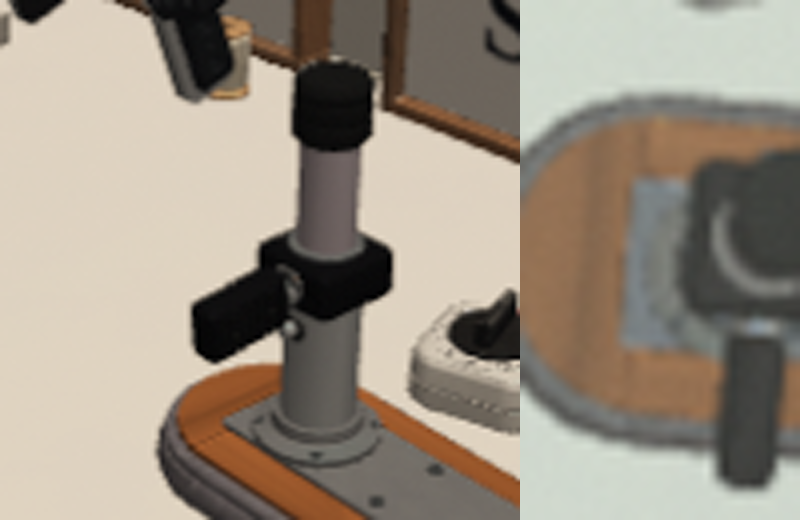

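The pin sits in the collar with its grip at (240,315), level. I'll compare its seating with the finished leg's.

```bash
python3 - <<'E'
from h import *
for n,f in(('top','t6'),('scene','s6')):
  d=np.load(f'pics/{f}.npz');P=cloud(n,d['D']);g=d['im'].astype(float).mean(2);b=np.array([.9977,-.0671]);e=np.array([.0671,.9977])
  for c in((.5108,-.082),(.4937,-.3414)) if n=='top' else ((.5087,-.0865),(.4907,-.3454)):
    q=P[...,:2]-c; x=q@b;y=q@e
    k=(P[...,2]>.1)&(P[...,2]<.135)&(abs(y)<.012)&(x<-.028)&(x>-.12)&(g<75)
    print(n,k.sum(),'rear',np.sort(x[k])[:12].round(4),'ymean',y[k].mean().round(4),'z',np.percentile(P[k][:,2],90).round(4))
    m=(P[...,2]>.19)&(P[...,2]<.215)&(np.hypot(x,y)<.025);print('  foot z',np.median(P[m][:,2]))
E
```

```text
top 121 rear [-0.0674 -0.0674 -0.0672 -0.0656 -0.0655 -0.0654 -0.0651 -0.065  -0.0646
 -0.0636 -0.0633 -0.0631] ymean 0.0005 z 0.1254
  foot z 0.2048461360923477
top 167 rear [-0.0689 -0.0676 -0.0674 -0.0674 -0.0673 -0.0672 -0.0669 -0.0669 -0.0654
 -0.0653 -0.0652 -0.065 ] ymean 0.002 z 0.1304
  foot z 0.20353091797585277
scene 357 rear [-0.0688 -0.0686 -0.0685 -0.0683 -0.0683 -0.0681 -0.0681 -0.068  -0.068
 -0.0679 -0.0678 -0.0678] ymean -0.0034 z 0.1227
  foot z 0.201256737659303
scene 540 rear [-0.0695 -0.069  -0.0689 -0.0689 -0.0689 -0.0687 -0.0686 -0.0685 -0.0685
 -0.0684 -0.0684 -0.0683] ymean -0.0021 z 0.1277
  foot z 0.20173685495148103
```

```bash
python3 -c "
from cell import arm
print(arm.job_done())"
```

```text
the job is handed in; nothing more can be done
None
```

The leg is drawn out to its stop with its button clicked out, and the middle-sized pin is fully home, seated like the finished leg's to within about 1 mm. The gripper is clear, nothing touched the timer, spool or tape, and the job was handed in at about 17.5 s.

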